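# Put the trimming tools away in their fitted trays

## Robot

A 7-joint arm with a two-finger parallel gripper is mounted at the origin on the work surface. World frame = base frame: x ahead of the robot, y to its left, z up, the work surface at z = 0. Lengths are in m, angles in rad, forces in N, time in s.
With the tool pointing down it reaches from about 0.4 to 0.85 m from the base axis. Payload 10.4 kg.
Tool frame: the origin (TCP) lies at the very end of the fingers, on their centre line; the grasp point (between the pads) lies manip.grasp_offset behind it (manip.grasp_offset is the distance from the TCP to the grasp point, in m); z points along the fingers, x is the direction in which the jaws open and shut, and the axes are right-handed (so a half turn about z gives the same grasp; the last joint's range is limited). The gripper opens to 85 mm and grips with 20 to 120 N. Pads are 22 mm wide; open, the fingers measure 114 mm over their backs; the gripper's body (76 mm by 85 mm) begins 54 mm behind the grasp point. The pads swing forward as they close: fully open they stand 13 mm farther back than shut.
Start: joints at [-1.152, 0.332, -0.065, 1.46, 0.022, 1.35, -0.088], TCP at [0.267, 0.565, 0.231] pointing down, gripper open.
Joint ranges: [-2.6, 2.6], [-0.5, 2.12], [-1.47, 1.34], [0.16, 2.42], [-1.27, 4.41], [0.06, 2.06], [-2.6, 2.6]. Speed limits (rad/s): [2.22, 2.22, 2.79, 2.79, 3.14, 3.14, 3.14].

## Interface

Orientations are given as a unit quaternion [x, y, z, w].
In Python, from workcell import manip gives the robot as it stands.
- The arm moves only by the shell command python3 -m crank 'ROWS' [FORCE]. ROWS is JSON, a list that holds one entry, the list of rows, each a list of 7 numbers: the shift along the world's x, y, z in units of 60 mm (1.0 is 60 mm), then the turn, a rotation vector about the world's x, y, z in units of 5 degrees (1.0 is 5 degrees), then the finger opening in mm, from 0 to 85.4. A call has 1 to 8 rows; each row shifts and turns the commanded pose from where the row before left it; what a row does not reach is not made up. A row lasts 1/8 s, in which the tool goes at most 62.5 mm and 10.7 degrees, less where a joint would pass 70% of its speed; a pose out of reach is approached as far as the arm can. A call is refused whole if a number of a shift passes 1 or a number of a turn 1, either way. A call with a gripper value outside its range is refused whole. The fingers move at their own pace and stop on an object; FORCE is the grip in N (left out, the last holds). Time passes only in rows, so rows that do not move let the fingers close. It gives the time, the measured TCP pose, the force and the opening at its end, in the units of the state.
- manip.get_obs(): the state, without advancing time (a new reading comes with each control period).
- manip.camera(name): name is "side" or "top"; returns (picture, depth): 384x512x3 uint8, blue, green, red; 384x512 float32, m along the optical axis (not along the pixel's ray), 0 where there is no reading.
- manip.get_calibration(name): a dict with "fx", "fy", "cx", "cy" (pixels), "rvec" (rotation vector, rad) and "tvec" (3), from world to camera coordinates, as OpenCV has them. Camera axes: x right, y down, z forward; pixel columns grow to the right and rows downward; lengths in m; the calibration is good to about 2 mm. A picture is of the moment at which its call begins. get_calibration takes no time and is no camera call.
- manip.hand_in(): hands the job in, once; it reports no verdict.
The state is a dict: "clock": time; "joint_pos": joint angles; "joint_velocities": joint speeds; "tau": joint torques, N m; "position": TCP position; "ee_rot": TCP orientation; "ft_force": force on the tool from outside, world axes, zero at the start; "torque": the same for the moment, N m; "grip_width": opening from 0.0 (shut) to 1.0 (fully open).
Only numpy, scipy, OpenCV 4.12 (cv2) and the standard library are available. Lean on these libraries where they do the work, as an engineer would, in place of code of your own. Each camera call takes 0.05 s, during which the arm holds its last target.

## Task

Put the four pottery tools away, each flat on the floor of the tray whose recess has its shape: the round anvil, the square stamp, the half-moon rib and the caliper. The caliper must be folded closed to fit its slim tray and must stay folded. Do not knock or shift the little unfired jar standing among them.

Things in the scene. Friction and masses are not known exactly. Their poses are not given: they have to be found in the camera images.
- anvil: Round turned wooden anvil (a potter's backing tool): disc 66 mm across and 18 mm thick at the rim, rising to 22 mm at a straight round handle 24 mm across on top; top of the handle at 55 mm. Origin at the centre of the underside, z up. About 0.12 kg.
- stamp: Square terracotta stamp: foot 54 x 54 x 18 mm, with a square handle 24 x 24 mm on top, sides parallel to the foot's; top of the handle at 55 mm. Origin at the centre of the underside, x and y parallel to the foot's sides, z up. About 0.14 kg.
- rib: Half-moon wooden rib (scraper) lying flat, 14 mm thick: a half disc of radius 46 mm. Origin on the underside, midway between the straight edge and the top of the arc: the straight edge, 92 mm long, lies at y = -23 mm parallel to x, the arc's top at y = +23 mm, so it is 46 mm wide to grasp along y at x = 0. About 0.07 kg.
- caliper: Steel caliper: two straight legs on a brass pivot, lying flat as a V at the start, 12 mm thick. Folded: 104 mm long (x), 20 mm wide. Origin on the underside at the centre of the FOLDED caliper; vertical pivot at x = -42 mm, y = 0. This body is the leg on the -y side: from the pivot along x to +52 mm, y from -10 to -1 mm (last 24 mm slimmer). About 0.11 kg.
- caliper_leg (a joint): Angle of the caliper's other leg about the pivot, rad: 0 = folded, legs side by side (a stop); grows as it swings towards the caliper's +y, up to 0.8; starts at 0.45 to 0.7. Light friction (0.025 N m), no spring: it stays where left. Closing the gripper across both legs from above, well away from the pivot (e.g. 56 mm), folds it.
- tray_round: Tray for the anvil, 104 mm square. Fixed; plywood, cork-lined recess: its floor 5 mm, its rim 11 mm above the table. Origin at table level under the centre of the recess (round, 82 mm across). 
- tray_square: Tray for the stamp, 98 mm square. Fixed; plywood, cork-lined recess: its floor 5 mm, its rim 11 mm above the table. Origin at table level under the centre of the recess (70 x 70 mm, sides along x and y). 
- tray_moon: Tray for the rib, 124 x 84 mm. Fixed; plywood, cork-lined recess: its floor 5 mm, its rim 11 mm above the table. Origin at table level under the centre of the recess (half-moon, 8 mm margin round the rib). The rib fits when its frame has this frame's place and direction (straight edge on the -y side). Rim cut away for the fingers: mid 52 mm of the straight side, 57 mm at the arc's top.
- tray_slim: Tray for the folded caliper, 132 x 50 mm. Fixed; plywood, cork-lined recess: its floor 5 mm, its rim 11 mm above the table. Origin at table level under the centre of the recess (120 mm along x, 36 mm along y). The caliper may point either way along x. The rim is cut away over the middle 48 mm of both long sides for the fingers.
- jar: Small unfired terracotta-coloured jar standing among the tools, 48 mm across, 60 mm tall; not to be disturbed. Origin at the centre of its underside.
Things that resemble listed ones, but are neither listed nor needed, are in the scene too. What is meant by the caliper is not orange or turquoise, and is the smaller of those in its own colour.

How it is judged:
At the end, for the whole second after the job is handed in: Each tool flat on its own tray's floor: origins within 15 mm sideways, under 3.5 mm above the floor, tilt < 0.1 rad; rib and caliper in line within 0.3 rad, stamp square within 0.35; caliper folded below 0.15 rad; all at rest; jar upright, within 15 mm of its start (horizontal distance between anvil and tray_round below 0.015 m and z of anvil in the frame of tray_round below 0.0085 m and angle between each of anvil, stamp, rib, caliper's own z axis and vertical below 0.1 rad and linear speed of each of anvil, stamp, rib, caliper below 0.02 m/s and angular speed of each of anvil, stamp, rib, caliper below 0.2 rad/s and horizontal distance between stamp and tray_square below 0.015 m and z of stamp in the frame of tray_square below 0.0085 m and (angle between the x axis of stamp and the x axis of tray_square, either way round below 0.35 rad or angle between the x axis of stamp and the y axis of tray_square, either way round below 0.35 rad) and horizontal distance between rib and tray_moon below 0.015 m and z of rib in the frame of tray_moon below 0.0085 m and angle between the x axis of rib and the x axis of tray_moon, either way round below 0.3 rad and horizontal distance between caliper and tray_slim below 0.015 m and z of caliper in the frame of tray_slim below 0.0085 m and angle between the x axis of caliper and the x axis of tray_slim, either way round below 0.3 rad and value of joint caliper_leg below 0.15 rad and distance of jar from where it was at the start of the episode below 0.015 m and angle between jar's own z axis and vertical below 0.2 rad); the robot touches nothing.
It fails at once if the unfired jar is knocked over or shifted by more than 15 mm (distance of jar from where it was at the start of the episode above 0.015 m or angle between jar's own z axis and vertical above 0.2 rad).
It also fails if it takes over 131 s, if anything falls off the work surface, if the arm or the gripper's body presses on something with over 40 N, if the wrist force passes 120 N, or if a joint passes its speed limit or range.

## Working session

There is one attempt and no reset: what is moved stays moved. The work goes in short steps, Python scripts to look and compute and a shell command to move; the robot and the scene stay as the last step left them, time stands still between calls to the robot, and variables do not carry over. Pictures are saved under pics/ and viewed, and the job is handed in when it is done.

```bash
ls; mkdir -p pics; cat > h.py <<'E'
import numpy as np, cv2
from workcell import manip
def cal(n):
    c=manip.get_calibration(n); K=np.array([[c['fx'],0,c['cx']],[0,c['fy'],c['cy']],[0,0,1.]])
    R=cv2.Rodrigues(np.array(c['rvec'],float))[0]; return K,R,np.array(c['tvec'],float).reshape(3)
def ray(n,uv,z):
    K,R,t=cal(n); uv=np.atleast_2d(np.array(uv,float))
    d=(np.linalg.inv(K)@np.c_[uv,np.ones(len(uv))].T).T@R; o=-R.T@t
    s=(z-o[2])/d[:,2]; return o+d*s[:,None]
def cloud(n,D):
    K,R,t=cal(n); v,u=np.mgrid[:D.shape[0],:D.shape[1]]
    p=np.stack([(u-K[0,2])/K[0,0]*D,(v-K[1,2])/K[1,1]*D,D],-1)
    return (p-t)@R
def proj(n,P):
    K,R,t=cal(n); p=np.atleast_2d(P)@R.T+t; p=p@K.T; return p[:,:2]/p[:,2:]
E
python3 - <<'E'
from h import *
for n in('top','side'):
    I,D=manip.camera(n); cv2.imwrite(f'pics/{n}0.png',I); np.savez(f'{n}0.npz',I=I,D=D)
    K,R,t=cal(n); print(n,K[0,0],-R.T@t,R[2])
o=manip.get_obs(); print({k:np.round(v,3) for k,v in o.items()}, manip.grasp_offset)
E
```

```text
pics
top 482.18803526216544 [0.12151552 0.09371775 1.46963003] [ 0.21341977  0.01507601 -0.97684426]
side 380.16236714782144 [ 0.95125659 -0.40921841  0.72758746] [-0.51700065  0.50873724 -0.68840159]
{'clock': np.float64(0.1), 'joint_pos': array([-1.152,  0.333, -0.065,  1.461,  0.022,  1.35 , -0.089]), 'joint_velocities': array([-0.001, -0.002,  0.001, -0.003,  0.001, -0.001,  0.001]), 'tau': array([ 2.0000e-03, -6.2674e+01,  5.0000e-02, -3.9243e+01,  1.6000e-02,
        7.0000e-03,  0.0000e+00]), 'position': array([0.267, 0.565, 0.231]), 'ee_rot': array([ 0.845,  0.535, -0.001,  0.   ]), 'ft_force': array([-0.007,  0.253,  0.001]), 'torque': array([-0.02 ,  0.033, -0.038]), 'grip_width': np.float64(1.0)} 0.0187
```

View pics/top0.png

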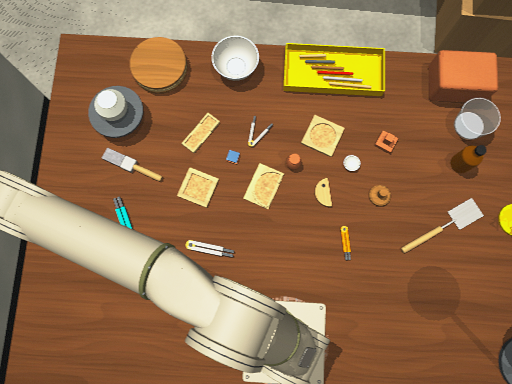

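View pics/side0.png

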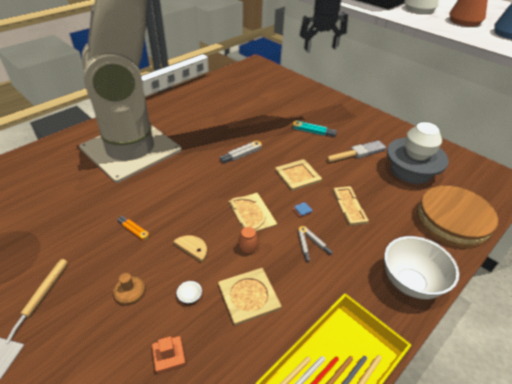

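The top view shows these candidates:
- **Calipers:** a steel V at (258,132), a larger folded steel one at (210,249), a turquoise one at (122,212) and an orange one at (346,243).
- **Tools:** anvil (380,195), orange stamp (387,141), with a blue square at (233,157) as its lookalike, and rib (324,193).
- **Jar:** (294,160), with a white pot at (352,163) nearby.
- **Trays:** round (323,134), square (198,186), moon (263,186) and slim (201,131).

I choose the steel V, and will check it in a close crop and measure.

```bash
python3 - <<'E'
from h import *
z=np.load('top0.npz'); I=z['I'];D=z['D']
C=cloud('top',D)
c=cv2.resize(I[100:265,165:405],None,fx=3.3,fy=3.3,interpolation=cv2.INTER_CUBIC); cv2.imwrite('pics/crop0.png',c)
for n,(u,v) in dict(table=(280,220),jar=(294,158),anvil=(380,192),stamp=(387,140),rib=(323,194),tr=(323,134),tm=(263,186),ts=(198,186),sl=(201,131),cal=(253,130)).items(): print(n,C[v,u].round(4))
z=np.load('side0.npz'); I=z['I']
c=cv2.resize(I[150:380,100:400],None,fx=2.6,fy=2.6,interpolation=cv2.INTER_CUBIC); cv2.imwrite('pics/crop1.png',c)
E
```

```text
table [0.3576 0.0282 0.0011]
jar [ 0.5403 -0.0023  0.0617]
anvil [ 0.4532 -0.2664  0.0488]
stamp [ 0.617  -0.2857  0.0545]
rib [ 0.4447 -0.0999  0.0131]
tr [ 0.6438 -0.0957  0.0007]
tm [0.4608 0.0864 0.0049]
ts [0.4493 0.2891 0.0019]
sl [ 0.6313  0.2953 -0.0014]
cal [0.6399 0.1285 0.0118]
```

View pics/crop0.png

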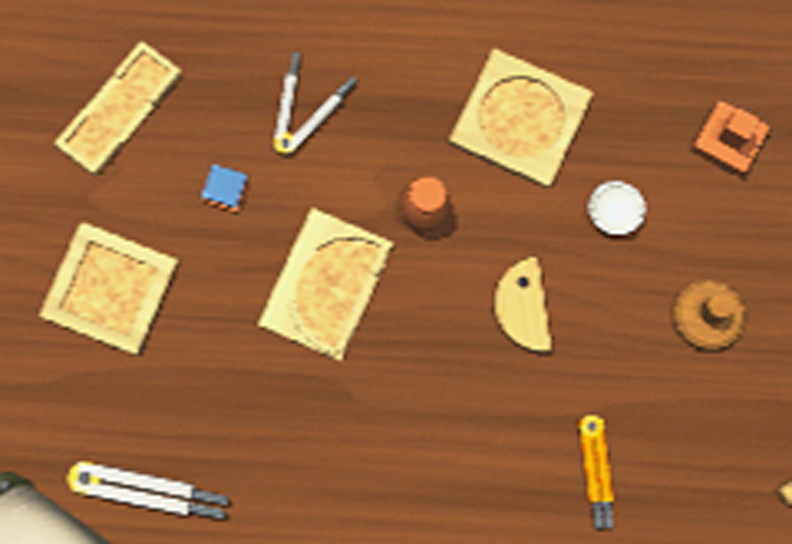

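View pics/crop1.png

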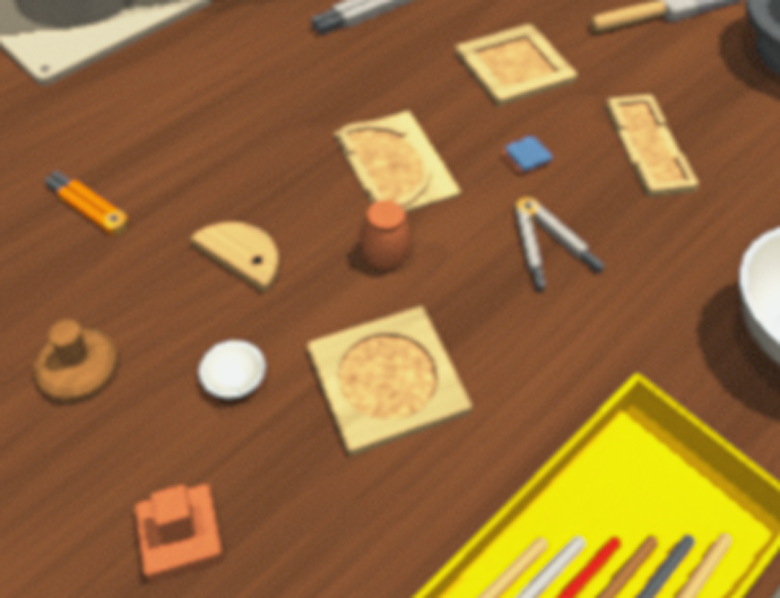

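The crop shows the steel V with its brass pivot at about (251,143), clearly shorter than the folded steel caliper at (210,249). The rib's straight edge faces right in the image, and the moon tray's straight side faces up-left or down-right, so I need to measure it.

```bash
python3 - <<'E'
from h import *
I=np.load('top0.npz')['I']; H=cv2.cvtColor(I,cv2.COLOR_BGR2HSV)
for n,(u,v) in dict(traywood=(187,203),cork=(200,188),rib=(320,195),tab=(280,220),anv=(370,200),st=(380,140),jar=(294,158),leg=(252,130),tip=(254,118),brass=(251,143),tip2=(270,127)).items(): print(n,H[v,u],end=' ')
print()
pale=cv2.inRange(H,(15,60,180),(35,190,255))
box={'round':(295,110,350,160),'square':(170,160,225,215),'moon':(235,160,292,215),'slim':(175,105,228,158),'rib':(308,172,340,212)}
vis=np.zeros_like(I)
for n,(a,b,c,d) in box.items():
    m=np.zeros_like(pale); m[b:d,a:c]=pale[b:d,a:c]
    m=cv2.morphologyEx(m,cv2.MORPH_CLOSE,np.ones((5,5)))
    cs,_=cv2.findContours(m,cv2.RETR_EXTERNAL,cv2.CHAIN_APPROX_NONE); k=max(cs,key=cv2.contourArea)
    z=.014 if n=='rib' else .011
    P=ray('top',k[:,0],z)[:,:2].astype(np.float32)
    (cx,cy),(w,h),ang=cv2.minAreaRect(P*1000)
    print(n,'c',round(cx),round(cy),'wh',round(w,1),round(h,1),'ang',round(ang,1))
    cv2.drawContours(vis,[k],-1,(0,255,0),1)
cv2.imwrite('pics/m.png',vis)
E
```

```text
traywood [ 12 160 145] cork [ 22 129 243] rib [ 24 121 243] tab [ 12 164 140] anv [ 14 154  86] st [ 12 175 237] jar [ 12 171 240] leg [ 28  16 223] tip [ 97  26 126] brass [109  46 116] tip2 [ 0  4 58] 
round c 638 -93 wh 106.2 105.1 ang 67.8
square c 445 290 wh 100.4 99.0 ang 71.5
moon c 461 86 wh 86.2 124.7 ang 69.1
slim c 624 295 wh 52.2 133.3 ang 55.5
rib c 450 -97 wh 86.6 46.0 ang 10.1
```

```bash
python3 - <<'E'
from h import *
z=np.load('top0.npz');I=z['I'];C=cloud('top',z['D']); H=cv2.cvtColor(I,cv2.COLOR_BGR2HSV)
for n,(a,b,c,d) in {'anvil':(365,180,395,210),'stamp':(370,125,405,160),'jar':(283,148,307,175),'white':(340,150,365,175)}.items():
    P=C[b:d,a:c]; 
    for lo,hi in ((.008,.03),(.045,.07)):
        m=(P[...,2]>lo)&(P[...,2]<hi); Q=P[m]
        if len(Q)<5: continue
        q=Q[:,:2]; print(n,lo,len(Q),'med',np.median(Q,0).round(4),'mid',((q.max(0)+q.min(0))/2).round(4),'ext',np.ptp(q,axis=0).round(3))
    m=(((P[...,2]>.008)&(P[...,2]<.025))).astype(np.uint8)
# orange stamp mask -> top square of foot
s=np.zeros(I.shape[:2],np.uint8)
m=cv2.inRange(H,(3,140,150),(16,255,255)); 
for n,(a,b,c,d),zz in (('stamp',(370,125,405,160),.018),('jar',(283,148,307,175),.06)):
    s[:]=0; s[b:d,a:c]=m[b:d,a:c]
    cs,_=cv2.findContours(s,cv2.RETR_EXTERNAL,cv2.CHAIN_APPROX_NONE); k=max(cs,key=cv2.contourArea)
    r=cv2.minAreaRect(ray('top',k[:,0],zz)[:,:2].astype(np.float32)*1000); print(n,np.round(r[0]),np.round(r[1],1),round(r[2],1), 'px',cv2.boundingRect(k))
# caliper
a,b,c,d=240,112,280,150
P=C[b:d,a:c]; R=H[b:d,a:c]
white=cv2.inRange(R,(0,0,150),(180,70,255)); dark=cv2.inRange(R,(0,0,0),(180,110,140)); br=cv2.inRange(R,(20,110,120),(35,255,255))
for n,mm in (('white',white),('brass',br),('dark',dark)):
    k,l,st,ce=cv2.connectedComponentsWithStats(mm)
    for i in range(1,k):
        if st[i,4]>4:
            v,u=np.nonzero(l==i); X=ray('top',np.c_[u+a,v+b],.012)[:,:2]; 
            print(n,st[i],X.mean(0).round(4), end=' ')
            if len(X)>8:
                vx,vy,x0,y0=cv2.fitLine(X.astype(np.float32),2,0,1e-4,1e-4).ravel(); t=(X-[x0,y0])@[vx,vy]; print('ang',np.degrees(np.arctan2(vy,vx)).round(1),'ends',(np.array([x0,y0])+t.min()*np.array([vx,vy])).round(4),(np.array([x0,y0])+t.max()*np.array([vx,vy])).round(4))
            else: print()
big=cv2.resize(I[100:160,230:290],None,fx=9,fy=9,interpolation=cv2.INTER_CUBIC); cv2.imwrite('pics/cal.png',big)
big=cv2.resize(I[110:220,300:410],None,fx=5,fy=5,interpolation=cv2.INTER_CUBIC); cv2.imwrite('pics/tools.png',big)
E
```

```text
anvil 0.008 288 med [ 0.4463 -0.2698  0.0175] mid [ 0.4526 -0.2812] ext [0.065 0.077]
anvil 0.045 56 med [ 0.4518 -0.2744  0.0533] mid [ 0.4518 -0.2751] ext [0.022 0.024]
stamp 0.008 218 med [ 0.6182 -0.2892  0.0175] mid [ 0.6268 -0.3045] ext [0.07  0.088]
stamp 0.045 67 med [ 0.6268 -0.2935  0.0532] mid [ 0.6265 -0.2955] ext [0.029 0.031]
jar 0.008 20 med [ 0.5213 -0.0018  0.0247] mid [ 0.535  -0.0053] ext [0.038 0.043]
jar 0.045 113 med [ 0.5377 -0.0034  0.0579] mid [ 0.5373 -0.0037] ext [0.037 0.036]
white 0.008 129 med [ 0.5537 -0.1902  0.0139] mid [ 0.5525 -0.1925] ext [0.058 0.061]
stamp [ 628. -293.] [55.4 55.5] 64.9 px (375, 130, 23, 22)
jar [540.  -2.] [32.7 37.8] 15.1 px (288, 153, 13, 12)
white [ 8 10  7 21 65] [0.6348 0.1345] ang -6.5 ends [0.5997 0.1385] [0.6668 0.1309]
white [12 17 16 16 65] [0.619  0.1074] ang -38.3 ends [0.5927 0.1282] [0.6469 0.0854]
brass [11 28  3  3  6] [0.6036 0.13  ] 
brass [ 8 30  4  5 12] [0.5926 0.1378] ang 39.6 ends [0.5859 0.1322] [0.5984 0.1426]
dark [12  4  4  7 19] [0.6781 0.1281] ang -3.7 ends [0.6671 0.1288] [0.6876 0.1275]
dark [24 11  9 12 22] [0.6517 0.0788] ang -30.7 ends [0.6285 0.0926] [0.6672 0.0696]
```

View pics/cal.png

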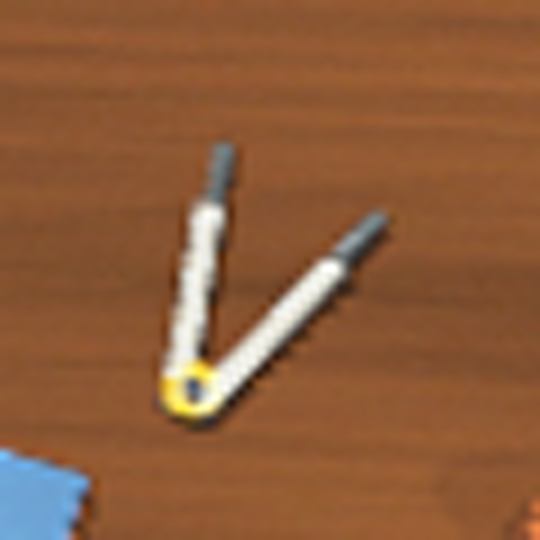

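View pics/tools.png

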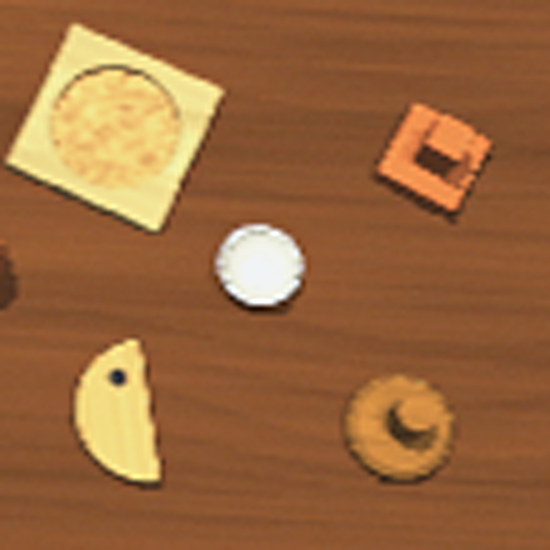

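Measured so far, in metres:

| Item | Position | Angle |
|---|---|---|
| Anvil | (.452, -.275) | – |
| Stamp | (.627, -.294) | 65° |
| Rib | (.450, -.097) | x axis at 10° |
| Caliper pivot | (.595, .133) | legs at -6.5° and -38°, so about 0.55 rad open |
| Jar | (.538, -.003) | – |
| Tray round | (.638, -.093) | – |
| Tray square | (.445, .290) | 71.5° |
| Tray moon | (.461, .086) | x axis at -21° |
| Tray slim | (.624, .295) | -34.5° |

The sizes agree with those given. I start with the anvil.

```bash
python3 -m crank '[[[0.35,-0.9,0,0,0,0,85],[0.35,-0.9,0,0,0,0,85],[0.35,-0.9,0,0,0,0,85],[0.35,-0.9,0,0,0,0,85],[0.35,-0.9,0,0,0,0,85],[0.35,-0.9,0,0,0,0,85],[0.35,-0.9,0,0,0,0,85],[0.35,-0.9,0,0,0,0,85]]]' 40
python3 -m crank '[[[0.03,-0.85,0,0,0,0,85],[0.03,-0.85,0,0,0,0,85],[0.03,-0.85,0,0,0,0,85],[0.03,-0.85,0,0,0,0,85],[0.03,-0.85,0,0,0,0,85],[0.03,-0.85,0,0,0,0,85],[0.03,-0.85,0,0,0,0,85],[0,-0.8,0,0,0,0,85]]]'
```

```text
clock: 1.1
position: [0.4355, 0.1311, 0.2313]
ee_rot: [0.845, 0.535, 0.0, -0.0]
ft_force: [0.2, 0.1, 0.5]
grip_width: 0.998
clock: 2.1
position: [0.4476, -0.2735, 0.2313]
ee_rot: [0.845, 0.535, 0.0, 0.0]
ft_force: [0.2, 0.2, -0.3]
grip_width: 0.999
```

```bash
python3 -m crank '[[[0.07,-0.03,-0.5,0,0,0,85],[0,0,-0.6,0,0,0,85],[0,0,-0.6,0,0,0,85],[0,0,-0.6,0,0,0,85],[0,0,-0.5,0,0,0,85],[0,0,-0.3,0,0,0,85],[0,0,-0.14,0,0,0,85],[0,0,0,0,0,0,85]]]' 40
python3 - <<'E'
from h import *
I,D=manip.camera('side'); cv2.imwrite('pics/s1.png',cv2.resize(I[150:,:300],None,fx=2.5,fy=2.5))
E
```

```text
clock: 3.1
position: [0.4521, -0.2739, 0.0371]
ee_rot: [0.845, 0.535, 0.0, -0.0]
ft_force: [0.2, 0.3, 0.9]
grip_width: 0.995
```

View pics/s1.png

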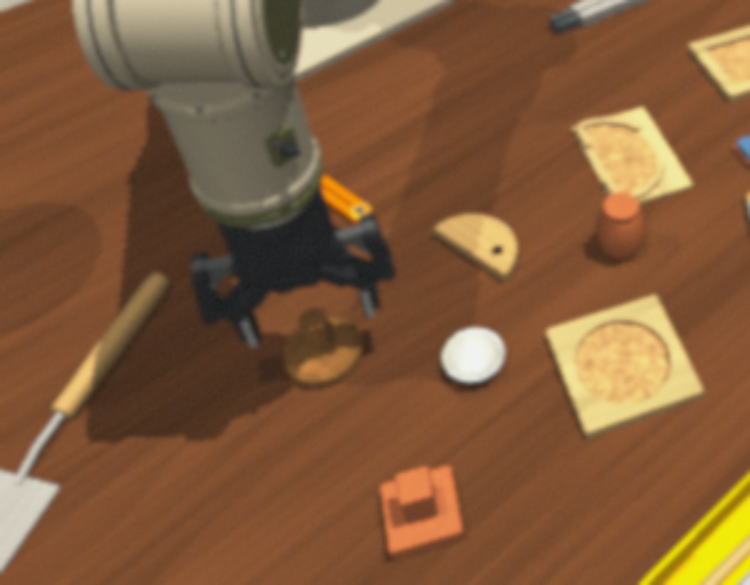

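The open fingers straddle the anvil's handle. Now I close on it and lift slightly.

```bash
python3 -m crank '[[[0,0,0,0,0,0,40],[0,0,0,0,0,0,20],[0,0,0,0,0,0,10],[0,0,0,0,0,0,10],[0,0,0,0,0,0,10],[0,0,0,0,0,0,10],[0,0,0,0,0,0,10],[0,0,0,0,0,0,10]]]' 40
python3 - <<'E'
from h import *
I,D=manip.camera('side'); cv2.imwrite('pics/s2.png',cv2.resize(I[200:320,50:210],None,fx=4.5,fy=4.5,interpolation=cv2.INTER_CUBIC))
E
```

```text
clock: 4.15
position: [0.4521, -0.2739, 0.0373]
ee_rot: [0.845, 0.535, 0.0, 0.0]
ft_force: [0.0, 1.6, 6.2]
grip_width: 0.263
```

View pics/s2.png

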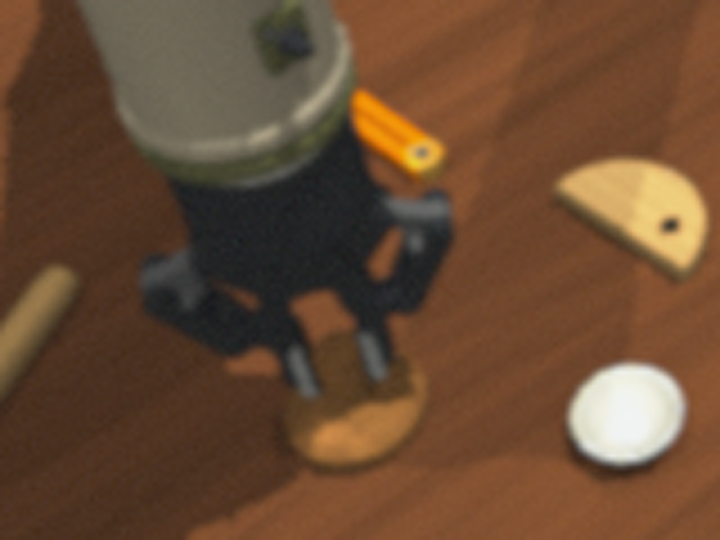

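```bash
python3 -m crank '[[[0,0,0.2,0,0,0,10],[0,0,0.5,0,0,0,10],[0,0,0.6,0,0,0,10],[0,0,0.5,0,0,0,10],[0.2,0.2,0.2,0,0,0,10],[0.5,0.5,0,0,0,0,10],[0.6,0.6,0,0,0,0,10],[0.6,0.6,0,0,0,0,10]]]'
python3 -m crank '[[[0.6,0.6,0,0,0,0,10],[0.4,0.3,0,0,0,0,10],[0.2,0.2,0,0,0,0,10],[0,0,-0.3,0,0,0,10],[0,0,-0.5,0,0,0,10],[0,0,-0.4,0,0,0,10],[0,0,0,0,0,0,10],[0,0,0,0,0,0,10]]]'
python3 - <<'E'
from h import *
I,D=manip.camera('side'); cv2.imwrite('pics/s3.png',cv2.resize(I[150:,100:350],None,fx=2.5,fy=2.5,interpolation=cv2.INTER_CUBIC))
E
```

```text
clock: 5.2
position: [0.5673, -0.157, 0.1562]
ee_rot: [0.845, 0.535, -0.0, -0.001]
ft_force: [1.1, -0.5, -1.0]
grip_width: 0.263
clock: 6.2
position: [0.6378, -0.0947, 0.0856]
ee_rot: [0.845, 0.534, 0.0, 0.0]
ft_force: [-0.0, -0.3, -0.5]
grip_width: 0.266
```

View pics/s3.png

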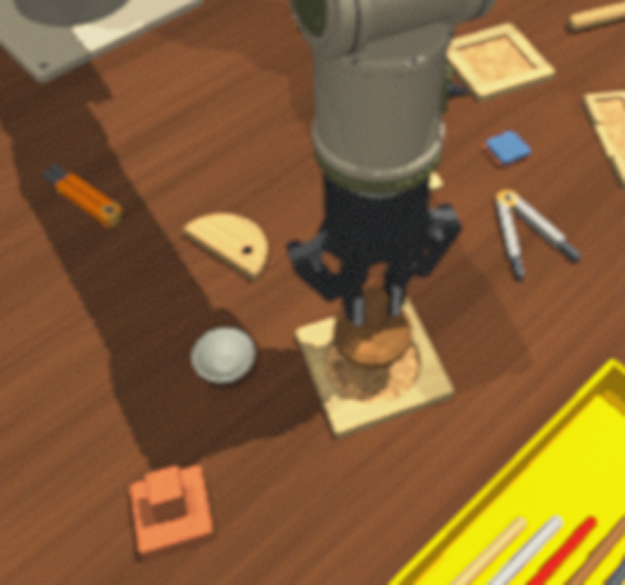

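```bash
python3 -m crank '[[[0,0.03,-0.3,0,0,0,10],[0,0,-0.25,0,0,0,10],[0,0,-0.15,0,0,0,10],[0,0,0,0,0,0,10],[0,0,0,0,0,0,10]]]'
python3 -m crank '[[[0,0,0,0,0,0,40],[0,0,0,0,0,0,60],[0,0,0,0,0,0,60],[0,0,0.3,0,0,0,60],[0,0,0.6,0,0,0,60],[0,0,0.8,0,0,0,60],[0,0,0.6,0,0,0,60],[0,0,0,0,0,0,60]]]'
python3 - <<'E'
from h import *
I,D=manip.camera('side'); cv2.imwrite('pics/s4.png',cv2.resize(I[150:,100:350],None,fx=2.5,fy=2.5,interpolation=cv2.INTER_CUBIC))
E
```

```text
clock: 6.88
position: [0.6379, -0.0921, 0.0425]
ee_rot: [0.845, 0.535, -0.0, -0.0]
ft_force: [-0.1, 1.2, -1.0]
grip_width: 0.268
clock: 7.88
position: [0.6397, -0.0927, 0.1856]
ee_rot: [0.845, 0.535, 0.003, 0.002]
ft_force: [0.8, -0.4, -1.5]
grip_width: 0.703
```

View pics/s4.png

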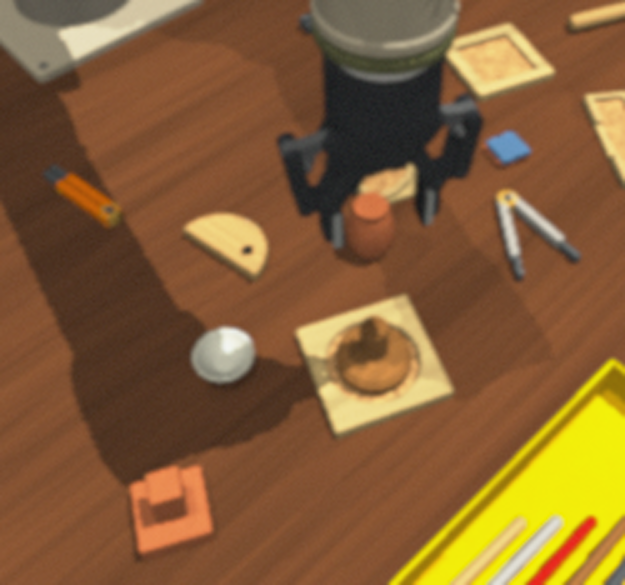

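The anvil sits in the round recess. Next is the stamp.

```bash
python3 -m crank '[[[-0.04,-0.4,0,0,0,0,80],[-0.04,-0.7,0,0,0,0,80],[-0.04,-0.8,0,0,0,0,80],[-0.04,-0.8,0,0,0,0,80],[-0.04,-0.5,0,0,0,0,80],[-0.02,-0.15,-0.4,0,0,0,80],[0,0,-0.6,0,0,0,80],[0,0,0,0,0,0,80]]]'
python3 - <<'E'
from h import *
print(manip.get_obs()['position'])
I,D=manip.camera('top'); cv2.imwrite('pics/t5.png',cv2.resize(I[90:220,290:420],None,fx=4.5,fy=4.5,interpolation=cv2.INTER_CUBIC))
E
```

```text
clock: 8.93
position: [0.6229, -0.2919, 0.1176]
ee_rot: [0.845, 0.535, -0.002, -0.003]
ft_force: [-0.8, -0.4, 0.6]
grip_width: 0.936
[ 0.62289126 -0.29189604  0.11760337]
```

View pics/t5.png

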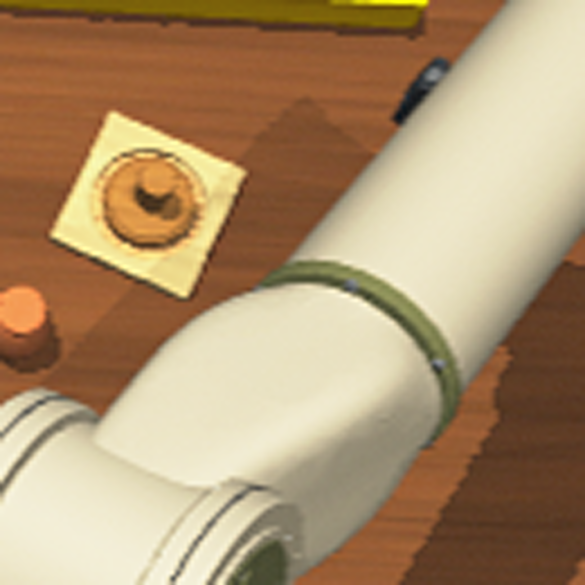

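The top view shows the anvil centred in the round recess at crop (150,200). The arm hides the stamp, so I descend on the measured pose.

```bash
python3 -m crank '[[[0.07,-0.03,-0.4,0,0,0,80],[0,0,-0.5,0,0,0,80],[0,0,-0.3,0,0,0,80],[0,0,-0.15,0,0,0,80],[0,0,0,0,0,0,40],[0,0,0,0,0,0,20],[0,0,0,0,0,0,10],[0,0,0,0,0,0,10]]]'
python3 -m crank '[[[0,0,0,0,0,0,10],[0,0,0,0,0,0,10],[0,0,0,0,0,0,10],[0,0,0,0,0,0,10]]]'
```

```text
clock: 9.98
position: [0.6296, -0.2951, 0.041]
ee_rot: [0.845, 0.535, 0.001, 0.001]
ft_force: [-0.1, 1.2, 4.4]
grip_width: 0.269
clock: 10.48
position: [0.6297, -0.2951, 0.041]
ee_rot: [0.845, 0.535, 0.001, 0.001]
ft_force: [-0.1, 0.5, 6.6]
grip_width: 0.268
```

```bash
python3 -m crank '[[[0,0,0.2,0,0,0,10],[0,0,0.5,0,0,0,10],[0,0,0.6,0,0,0,10],[0,0,0.6,0,0,0,10],[0,0,0.5,0,0,0,10],[0,0.3,0,0,0,0.3,10],[-0.1,0.6,0,0,0,0.5,10],[-0.2,0.8,0,0,0,0.5,10]]]'
python3 -m crank '[[[-0.3,0.8,0,0,0,0,10],[-0.3,0.9,0,0,0,0,10],[-0.3,0.9,0,0,0,0,10],[-0.3,0.9,0,0,0,0,10],[-0.3,0.9,0,0,0,0,10],[-0.3,0.9,0,0,0,0,10],[-0.3,0.9,0,0,0,0,10],[-0.3,0.9,0,0,0,0,10]]]'
```

```text
clock: 11.48
position: [0.6101, -0.1913, 0.1826]
ee_rot: [0.813, 0.583, -0.001, -0.001]
ft_force: [0.8, 0.3, -0.6]
grip_width: 0.266
clock: 12.48
position: [0.4649, 0.2353, 0.1832]
ee_rot: [0.813, 0.583, -0.0, -0.0]
ft_force: [1.4, 1.6, -1.3]
grip_width: 0.269
```

```bash
python3 -m crank '[[[-0.2,0.6,0,0,0,0,10],[-0.15,0.3,-0.2,0,0,0,10],[0,0,-0.5,0,0,0,10],[0,0,-0.6,0,0,0,10],[0,0,-0.4,0,0,0,10],[0,0,0,0,0,0,10],[0,0,0,0,0,0,10]]]'
python3 - <<'E'
from h import *
print(manip.get_obs()['position'])
I,D=manip.camera('side'); cv2.imwrite('pics/s6.png',cv2.resize(I[100:260,200:420],None,fx=3.5,fy=3.5,interpolation=cv2.INTER_CUBIC))
E
```

```text
clock: 13.35
position: [0.4463, 0.2869, 0.0825]
ee_rot: [0.813, 0.582, 0.0, 0.0]
ft_force: [-0.2, 1.2, -0.5]
grip_width: 0.272
[0.44632195 0.28687653 0.08245237]
```

View pics/s6.png

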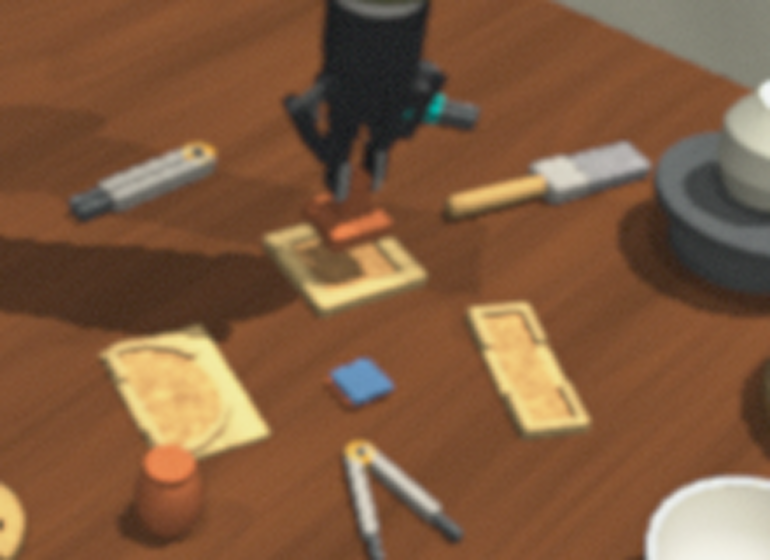

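```bash
python3 -m crank '[[[-0.02,0.05,-0.3,0,0,0,10],[0,0,-0.2,0,0,0,10],[0,0,-0.1,0,0,0,10],[0,0,0,0,0,0,10],[0,0,0,0,0,0,10]]]'
python3 -m crank '[[[0,0,0,0,0,0,40],[0,0,0,0,0,0,60],[0,0,0,0,0,0,60],[0,0,0.3,0,0,0,60],[0,0,0.6,0,0,0,60],[0,0,0.8,0,0,0,60],[0,0,0.6,0,0,0,60],[0,0,0,0,0,0,60]]]'
python3 - <<'E'
from h import *
I,D=manip.camera('side'); cv2.imwrite('pics/s7.png',cv2.resize(I[100:260,200:420],None,fx=3.5,fy=3.5,interpolation=cv2.INTER_CUBIC))
E
```

```text
clock: 14.02
position: [0.4446, 0.29, 0.0459]
ee_rot: [0.813, 0.582, -0.0, -0.0]
ft_force: [-2.4, -1.7, 4.5]
grip_width: 0.27
clock: 15.02
position: [0.4464, 0.2912, 0.1881]
ee_rot: [0.813, 0.582, 0.003, -0.001]
ft_force: [0.3, -0.5, -0.2]
grip_width: 0.7
```

View pics/s7.png

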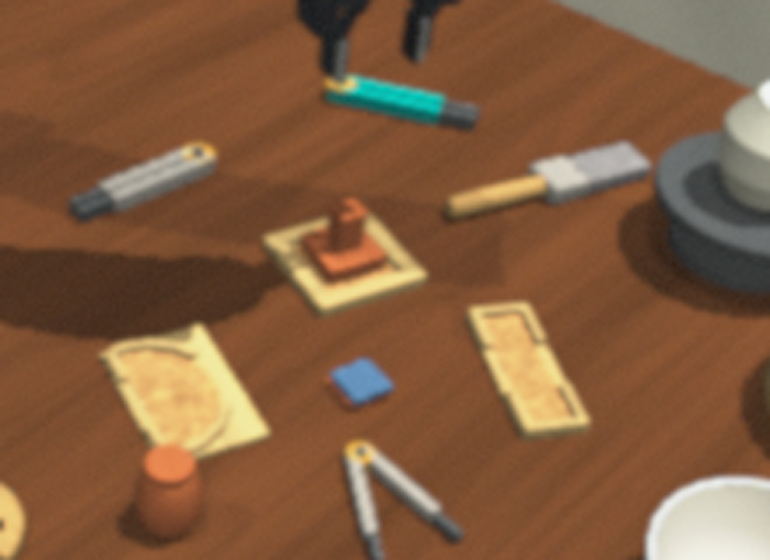

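The stamp sits flat in its tray. Next is the rib.

```bash
python3 -m crank '[[[0,-0.5,0,0,0,0.5,80],[0,-0.8,0,0,0,0.8,80],[0,-0.9,0,0,0,0.8,80],[0,-0.9,0,0,0,0.8,80],[0,-0.9,0,0,0,0.8,80],[0,-0.9,0,0,0,0.8,80],[0.03,-0.8,0,0,0,0.7,80],[0.03,-0.6,0,0,0,0.6,80]]]'
python3 -m crank '[[[0,-0.17,-0.3,0,0,0,80],[0,0,-0.6,0,0,0,80],[0,0,-0.5,0,0,0,80],[0,0,-0.3,0,0,0,80],[0,0,0,0,0,0,80],[0,0,0,0,0,0,80]]]'
python3 - <<'E'
from h import *
o=manip.get_obs();q=o['ee_rot'];print(o['position'],np.degrees(2*np.arctan2(q[1],q[0])),o['joint_pos'][6])
I,D=manip.camera('side'); cv2.imwrite('pics/s8.png',cv2.resize(I[150:310,100:320],None,fx=3.5,fy=3.5,interpolation=cv2.INTER_CUBIC))
I,D=manip.camera('top'); cv2.imwrite('pics/t8.png',cv2.resize(I[100:260,200:420],None,fx=3.5,fy=3.5,interpolation=cv2.INTER_CUBIC))
E
```

```text
clock: 16.08
position: [0.4476, -0.0899, 0.1835]
ee_rot: [0.641, 0.767, -0.0, -0.0]
ft_force: [0.2, -0.3, 0.0]
grip_width: 0.937
clock: 16.82
position: [0.4486, -0.0981, 0.0825]
ee_rot: [0.642, 0.767, 0.0, 0.0]
ft_force: [0.4, 0.7, 0.5]
grip_width: 0.935
[ 0.44857277 -0.09810182  0.08245888] 100.17851147696686 1.9839670385910426
```

View pics/s8.png

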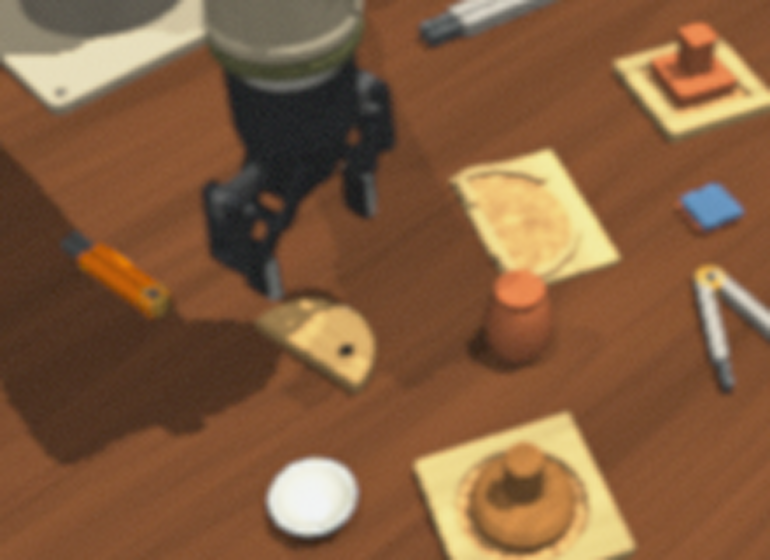

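View pics/t8.png

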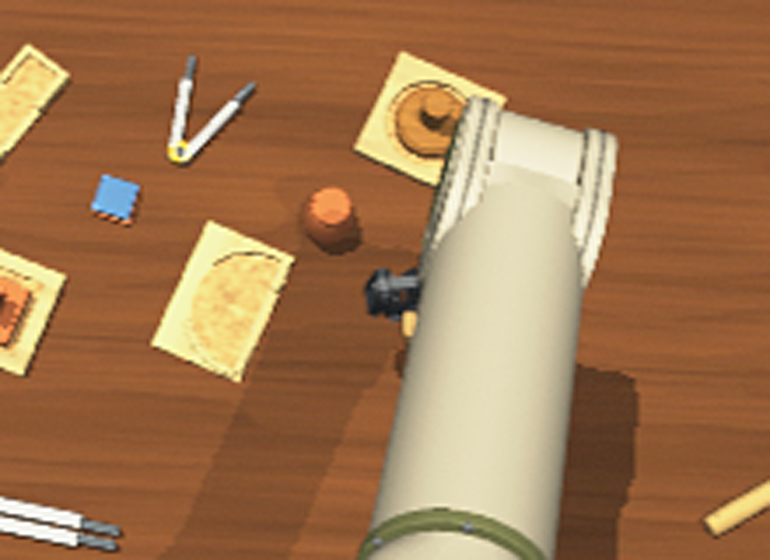

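The rib lies between the open fingers and its straight edge is parallel to the pads. I descend and grasp.

```bash
python3 -m crank '[[[0.02,0.02,-0.4,0,0,0,80],[0,0,-0.4,0,0,0,80],[0,0,-0.3,0,0,0,80],[0,0,-0.2,0,0,0,80],[0,0,0,0,0,0,80],[0,0,0,0,0,0,60],[0,0,0,0,0,0,50],[0,0,0,0,0,0,35]]]' 30
python3 -m crank '[[[0,0,0,0,0,0,35],[0,0,0,0,0,0,35],[0,0,0,0,0,0,35],[0,0,0,0,0,0,35]]]'
python3 - <<'E'
from h import *
I,D=manip.camera('side'); cv2.imwrite('pics/s9.png',cv2.resize(I[150:310,100:320],None,fx=3.5,fy=3.5,interpolation=cv2.INTER_CUBIC))
E
```

```text
clock: 17.92
position: [0.4501, -0.0968, 0.0047]
ee_rot: [0.642, 0.767, 0.0, 0.0]
ft_force: [-2.1, -0.0, 8.8]
grip_width: 0.519
clock: 18.42
position: [0.4501, -0.0968, 0.0047]
ee_rot: [0.642, 0.767, 0.001, 0.0]
ft_force: [-2.9, 1.1, 8.9]
grip_width: 0.524
```

View pics/s9.png

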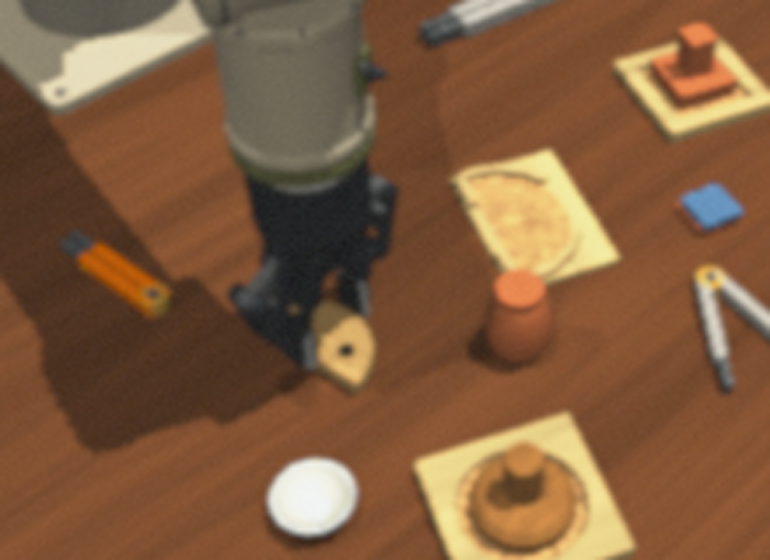

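```bash
python3 -m crank '[[[0,0,0.2,0,0,0,35],[0,0,0.4,0,0,0,35],[0,0,0.6,0,0,0,35],[0,0,0.6,0,0,0,35],[0,0,0.2,0,0,-0.2,35],[0,0.3,0,0,0,-0.6,35],[0,0.4,0,0,0,-0.8,35],[0.04,0.4,0,0,0,-0.8,35]]]'
python3 -m crank '[[[0.04,0.5,0,0,0,-0.8,35],[0.04,0.5,0,0,0,-0.8,35],[0.04,0.5,0,0,0,-0.8,35],[0.02,0.3,0,0,0,-0.8,35],[0,0.15,-0.3,0,0,-0.6,35],[0,0,-0.6,0,0,0,35],[0,0,-0.3,0,0,0,35],[0,0,0,0,0,0,35]]]'
python3 - <<'E'
from h import *
o=manip.get_obs();q=o['ee_rot'];print(o['position'],np.degrees(2*np.arctan2(q[1],q[0])),o['grip_width'])
I,D=manip.camera('side'); cv2.imwrite('pics/s10.png',cv2.resize(I[130:290,150:370],None,fx=3.5,fy=3.5,interpolation=cv2.INTER_CUBIC))
E
```

```text
clock: 19.48
position: [0.4515, -0.0301, 0.1236]
ee_rot: [0.719, 0.695, -0.0, -0.0]
ft_force: [0.0, -0.3, -0.3]
grip_width: 0.521
clock: 20.48
position: [0.4591, 0.0856, 0.0507]
ee_rot: [0.823, 0.568, -0.002, -0.0]
ft_force: [-0.7, -0.2, -0.4]
grip_width: 0.521
[0.45914383 0.08561263 0.05068608] 69.1528937725756 0.5214526596012758
```

View pics/s10.png

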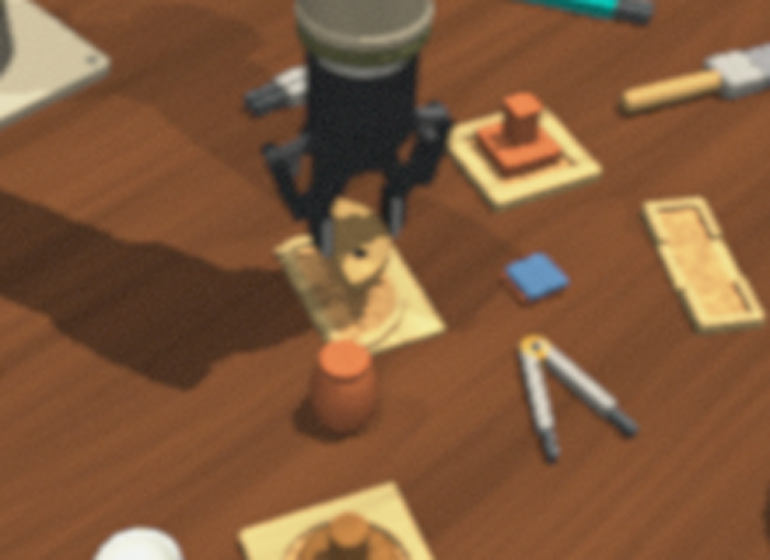

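```bash
python3 -m crank '[[[0.03,0.01,-0.3,0,0,0,35],[0,0,-0.2,0,0,0,35],[0,0,-0.1,0,0,0,35],[0,0,-0.07,0,0,0,35],[0,0,0,0,0,0,35],[0,0,0,0,0,0,35]]]'
python3 -m crank '[[[0,0,0,0,0,0,50],[0,0,0,0,0,0,58],[0,0,0,0,0,0,60],[0,0,0,0,0,0,60],[0,0,0.2,0,0,0,60],[0,0,0.5,0,0,0,60],[0,0,0.8,0,0,0,60],[0,0,0.8,0,0,0,60]]]'
python3 - <<'E'
from h import *
o=manip.get_obs();print(o['position'])
I,D=manip.camera('side'); cv2.imwrite('pics/s11.png',cv2.resize(I[130:290,150:370],None,fx=3.5,fy=3.5,interpolation=cv2.INTER_CUBIC))
E
```

```text
clock: 21.28
position: [0.4624, 0.0869, 0.012]
ee_rot: [0.823, 0.568, 0.0, -0.0]
ft_force: [-0.0, -0.7, -0.6]
grip_width: 0.52
clock: 22.28
position: [0.4621, 0.0864, 0.1518]
ee_rot: [0.823, 0.567, 0.0, 0.0]
ft_force: [1.8, 0.2, 0.9]
grip_width: 0.709
[0.46209235 0.08636792 0.15180591]
```

View pics/s11.png

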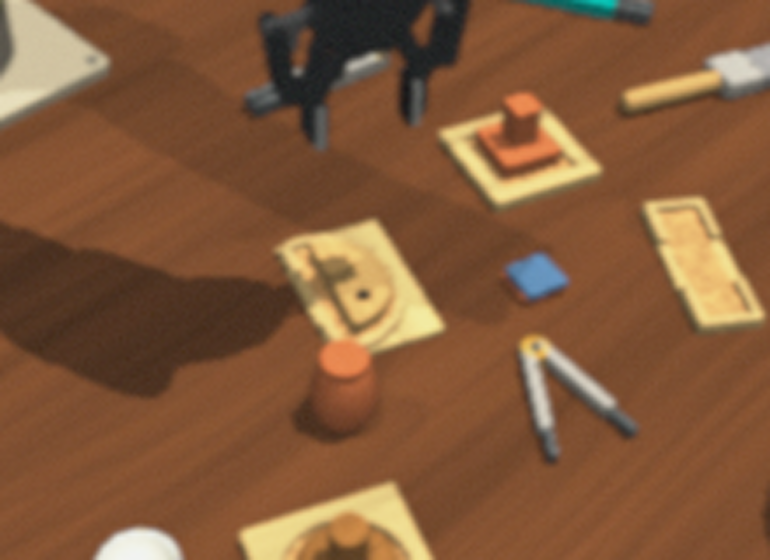

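The rib lies in the moon recess with its straight edge on the correct side. Now the caliper: pivot (0.595, 0.1335), bisector -22.4°, gripping at 52 mm from the pivot, which is (0.643, 0.1135).

```bash
python3 -m crank '[[[0.3,0.05,0,0,0,-0.1,80],[0.6,0.1,0,0,0,-0.1,80],[0.7,0.1,0,0,0,-0.1,80],[0.7,0.1,0,0,0,0,80],[0.5,0.1,0,0,0,0,80],[0.2,0,-0.4,0,0,0,80],[0,0,-0.6,0,0,0,80],[0,0,0,0,0,0,80]]]'
python3 - <<'E'
from h import *
o=manip.get_obs();q=o['ee_rot'];print(o['position'],np.degrees(2*np.arctan2(q[1],q[0])),o['grip_width'])
I,D=manip.camera('side'); cv2.imwrite('pics/s12.png',cv2.resize(I[130:290,200:420],None,fx=3.5,fy=3.5,interpolation=cv2.INTER_CUBIC))
I,D=manip.camera('top'); cv2.imwrite('pics/t12.png',cv2.resize(I[100:260,170:390],None,fx=3.5,fy=3.5,interpolation=cv2.INTER_CUBIC))
E
```

```text
clock: 23.32
position: [0.6405, 0.1136, 0.0879]
ee_rot: [0.831, 0.557, -0.002, -0.001]
ft_force: [0.3, -0.3, 0.2]
grip_width: 0.936
[0.64051953 0.11360958 0.08791064] 67.68444515489803 0.9356994853635132
```

View pics/s12.png

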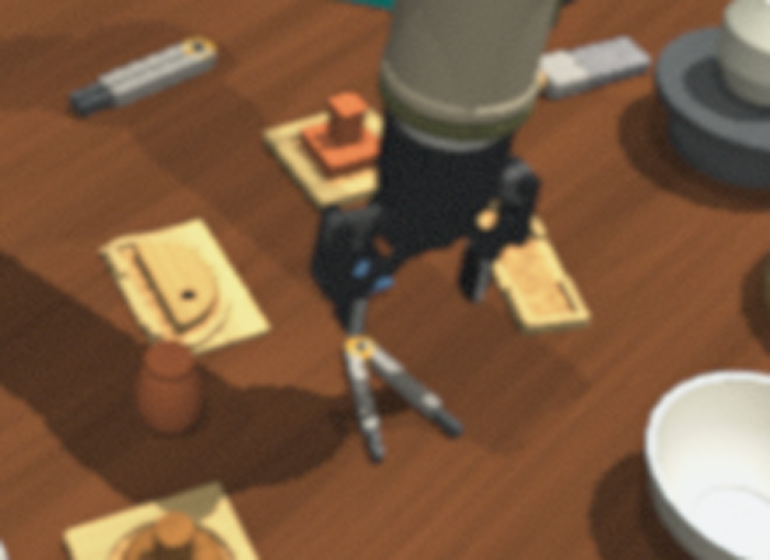

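View pics/t12.png

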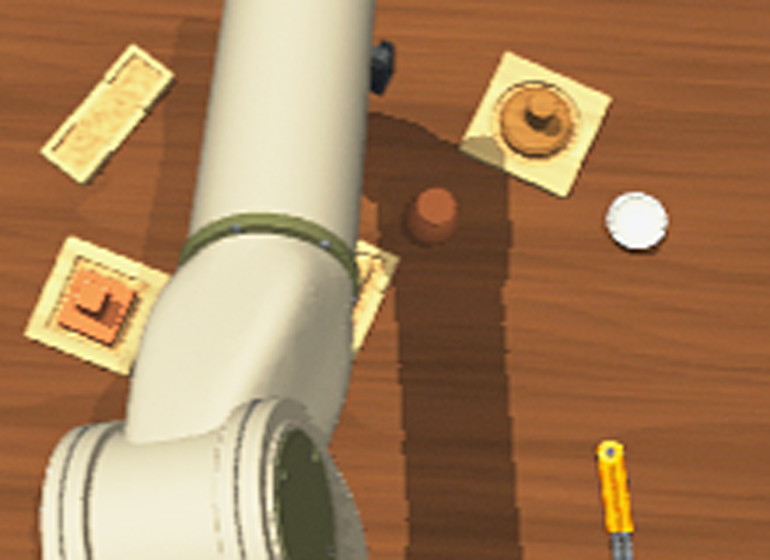

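```bash
python3 -m crank '[[[0.04,0,-0.4,0,0,0,80],[0,0,-0.4,0,0,0,80],[0,0,-0.3,0,0,0,80],[0,0,-0.2,0,0,0,80],[0,0,-0.08,0,0,0,80],[0,0,0,0,0,0,70],[0,0,0,0,0,0,60]]]' 30
python3 - <<'E'
from h import *
o=manip.get_obs();print(o['position'],o['grip_width'],o['ft_force'])
I,D=manip.camera('side'); cv2.imwrite('pics/s13.png',cv2.resize(I[180:290,260:400],None,fx=5,fy=5,interpolation=cv2.INTER_CUBIC))
E
```

```text
clock: 24.3
position: [0.6451, 0.1138, 0.0076]
ee_rot: [0.831, 0.557, 0.001, 0.0]
ft_force: [-0.0, -0.2, 0.6]
grip_width: 0.703
[0.64510804 0.11384149 0.0076483 ] 0.7029854266772323 [-0.04466211 -0.21467677  0.5595793 ]
```

View pics/s13.png

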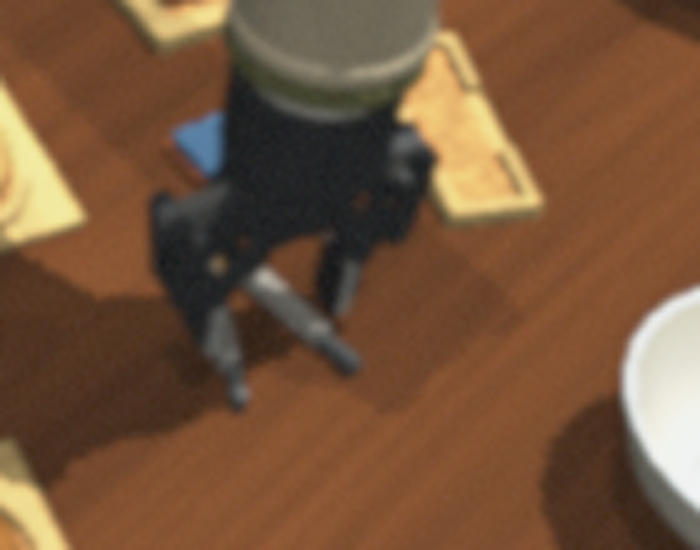

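```bash
python3 -m crank '[[[-0.02,0,-0.06,0,0,0,55],[0,0,0,0,0,0,45],[0,0,0,0,0,0,35],[0,0,0,0,0,0,28],[0,0,0,0,0,0,20],[0,0,0,0,0,0,14],[0,0,0,0,0,0,12],[0,0,0,0,0,0,12]]]' 30
python3 -m crank '[[[0,0,0,0,0,0,12],[0,0,0,0,0,0,12],[0,0,0,0,0,0,12],[0,0,0,0,0,0,12]]]'
python3 - <<'E'
from h import *
I,D=manip.camera('side'); cv2.imwrite('pics/s14.png',cv2.resize(I[180:290,260:400],None,fx=5,fy=5,interpolation=cv2.INTER_CUBIC))
E
```

```text
clock: 25.35
position: [0.6462, 0.1106, 0.007]
ee_rot: [0.831, 0.556, 0.002, 0.002]
ft_force: [-3.1, -8.7, 22.3]
grip_width: 0.214
clock: 25.85
position: [0.6462, 0.1106, 0.007]
ee_rot: [0.831, 0.556, 0.002, 0.002]
ft_force: [-2.7, -7.8, 22.4]
grip_width: 0.214
```

View pics/s14.png

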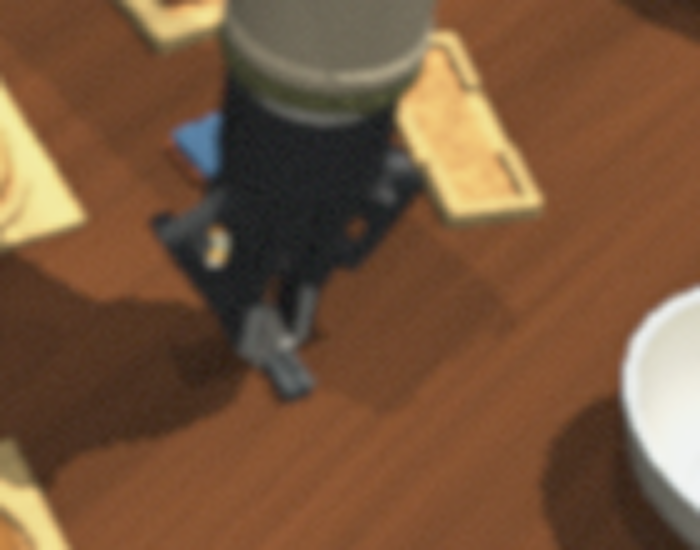

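The opening reads 18.3 mm. The gripper has been reading about 1.5 mm low, so this matches the folded 20 mm. I lift and check where along the caliper I hold it.

```bash
python3 -m crank '[[[0,0,0.1,0,0,0,12],[0,0,0.3,0,0,0,12],[0,0,0.5,0,0,0,12],[0,0,0.5,0,0,0,12],[0,0,0.3,0,0,0,12],[0,0,0,0,0,0,12],[0,0,0,0,0,0,12]]]' 40
python3 - <<'E'
from h import *
o=manip.get_obs();q=o['ee_rot'];print(o['position'],np.degrees(2*np.arctan2(q[1],q[0])),o['grip_width'],o['ft_force'])
I,D=manip.camera('side'); cv2.imwrite('pics/s15.png',cv2.resize(I[140:270,250:400],None,fx=5,fy=4.6,interpolation=cv2.INTER_CUBIC)); np.savez('s15.npz',I=I,D=D)
p=o['position']; print(proj('side',[p,[*p[:2],p[2]+.01]]))
I,D=manip.camera('top'); cv2.imwrite('pics/t15.png',I)
E
```

```text
clock: 26.78
position: [0.6427, 0.114, 0.1042]
ee_rot: [0.83, 0.557, -0.001, -0.0]
ft_force: [0.5, 0.0, -1.9]
grip_width: 0.198
[0.64273374 0.11397478 0.10420524] 67.70174378491136 0.19847660129722483 [ 0.49933301  0.01577269 -1.91085706]
[[318.10744196 217.24145402]
 [318.73332568 214.17513047]]
```

View pics/s15.png

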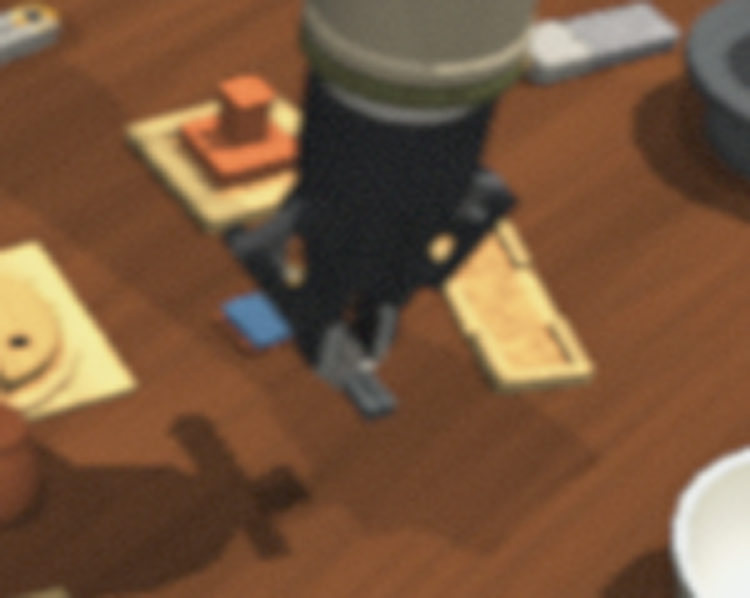

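View pics/t15.png

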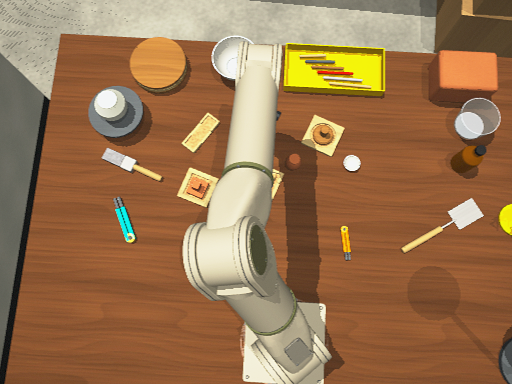

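```bash
python3 - <<'E'
from h import *
I=np.load('s15.npz')['I']; cv2.imwrite('pics/s15b.png',cv2.resize(I[200:236,305:341],None,fx=15,fy=15,interpolation=cv2.INTER_CUBIC))
p=np.array([.6427,.114]); d=np.array([np.cos(np.radians(-22.3)),np.sin(np.radians(-22.3))]); n=np.array([-d[1],d[0]])
for uv in [(326,227.5),(325,230),(328,227)]:
    for z in (.109,.097):
        q=ray('side',[uv],z)[0,:2]-p; print(uv,z,(q@d).round(4),(q@n).round(4))
for g in (6,10,14): 
    for l in (-8,8): print(g,l,proj('side',[*(p+d*(.052-g/1e3)+n*l/1e3),.109]))
E
```

```text
(326, 227.5) 0.109 0.0368 -0.0016
(326, 227.5) 0.097 0.0281 0.0054
(325, 230) 0.109 0.0423 -0.0073
(325, 230) 0.097 0.0338 -0.0003
(328, 227) 0.109 0.0371 0.0032
(328, 227) 0.097 0.0284 0.0104
6 -8 [[325.56700263 231.2966577 ]]
6 8 [[332.03689869 229.30971522]]
10 -8 [[324.63896991 229.98254657]]
10 8 [[331.09275661 228.00905921]]
14 -8 [[323.71698755 228.67700286]]
14 8 [[330.15473727 226.71683792]]
```

View pics/s15b.png

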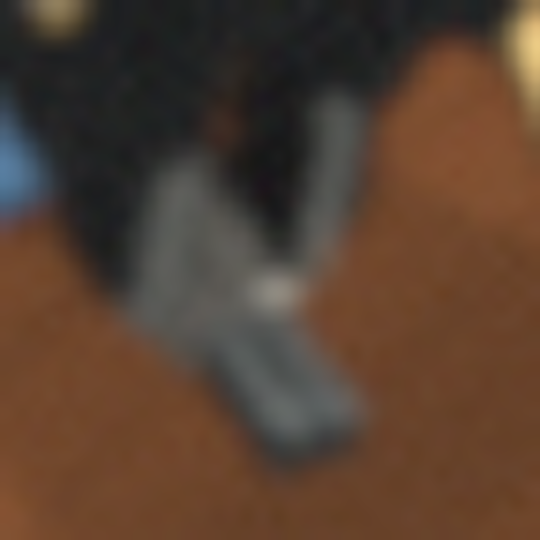

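The tip end lies about 37 mm ahead of the TCP, so I hold the caliper at x ≈ +14 mm. I put the TCP at tray x = +10 mm so the pads stay inside the rim cutaway. That leaves the caliper about 4 mm off centre, inside the 8 mm margin.

```bash
python3 -m crank '[[[0,0.2,0,0,0,-0.2,12],[-0.03,0.5,0,0,0,-0.5,12],[-0.05,0.6,0,0,0,-0.5,12],[-0.05,0.6,0,0,0,-0.5,12],[-0.05,0.6,0,0,0,-0.5,12],[0,0.4,0,0,0,-0.24,12],[0,0,0,0,0,0,12],[0,0,0,0,0,0,12]]]'
python3 -m crank '[[[0,0,-0.3,0,0,0,12],[0,0,-0.5,0,0,0,12],[0,0,-0.3,0,0,0,12],[0,0,0,0,0,0,12],[0,0,0,0,0,0,12]]]'
python3 - <<'E'
from h import *
o=manip.get_obs();q=o['ee_rot'];print(o['position'],np.degrees(2*np.arctan2(q[1],q[0])),o['grip_width'],o['ft_force'])
I,D=manip.camera('side'); cv2.imwrite('pics/s16.png',cv2.resize(I[140:270,280:430],None,fx=5,fy=4.6,interpolation=cv2.INTER_CUBIC)); np.savez('s16.npz',I=I,D=D)
I,D=manip.camera('top'); cv2.imwrite('pics/t16.png',cv2.resize(I[90:220,160:290],None,fx=4.5,fy=4.5))
E
```

```text
clock: 27.88
position: [0.6326, 0.2871, 0.105]
ee_rot: [0.885, 0.465, -0.0, 0.0]
ft_force: [0.6, -0.6, -1.6]
grip_width: 0.203
clock: 28.5
position: [0.6333, 0.2877, 0.0402]
ee_rot: [0.885, 0.465, 0.001, 0.0]
ft_force: [1.2, -1.1, -0.9]
grip_width: 0.201
[0.63326345 0.28768122 0.04018892] 55.46536811589748 0.2012119599814807 [ 1.15404341 -1.062128   -0.86877544]
```

View pics/s16.png

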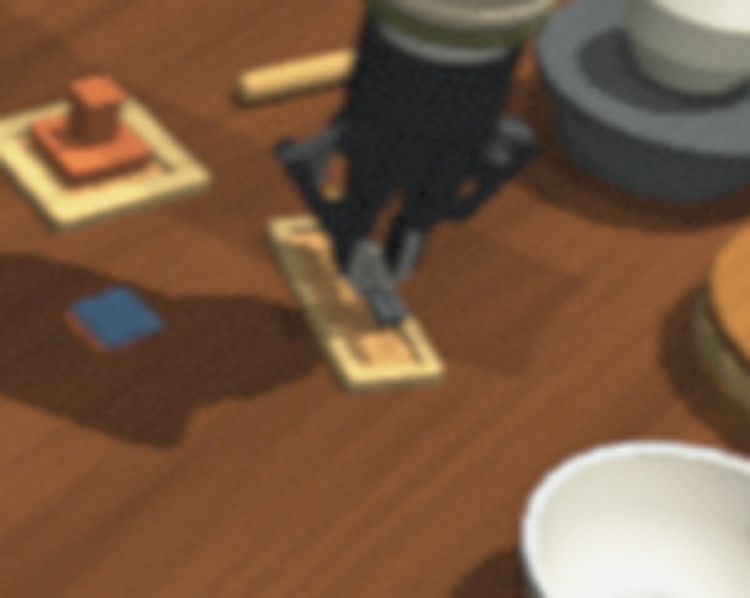

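View pics/t16.png

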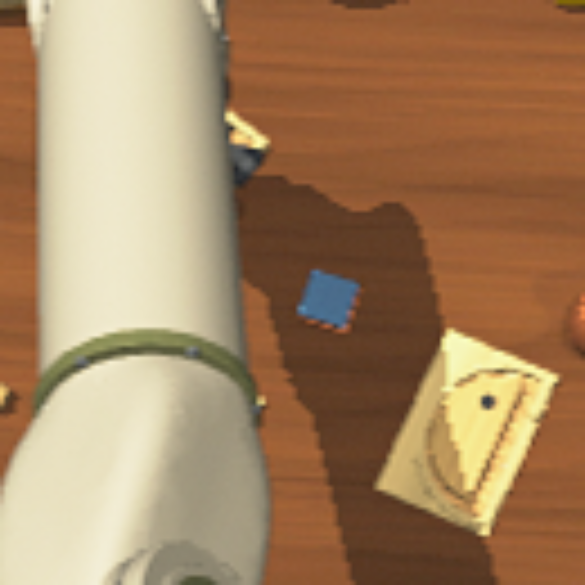

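```bash
python3 -m crank '[[[-0.02,0.02,-0.2,0,0,0,12],[0,0,-0.15,0,0,0,12],[0,0,-0.1,0,0,0,12],[0,0,-0.03,0,0,0,12],[0,0,0,0,0,0,12]]]'
python3 - <<'E'
from h import *
I,D=manip.camera('side'); cv2.imwrite('pics/s17.png',cv2.resize(I[140:270,280:430],None,fx=5,fy=4.6,interpolation=cv2.INTER_CUBIC))
E
```

```text
clock: 29.22
position: [0.631, 0.289, 0.0121]
ee_rot: [0.885, 0.466, -0.0, -0.001]
ft_force: [-10.6, -2.7, 18.1]
grip_width: 0.204
```

View pics/s17.png

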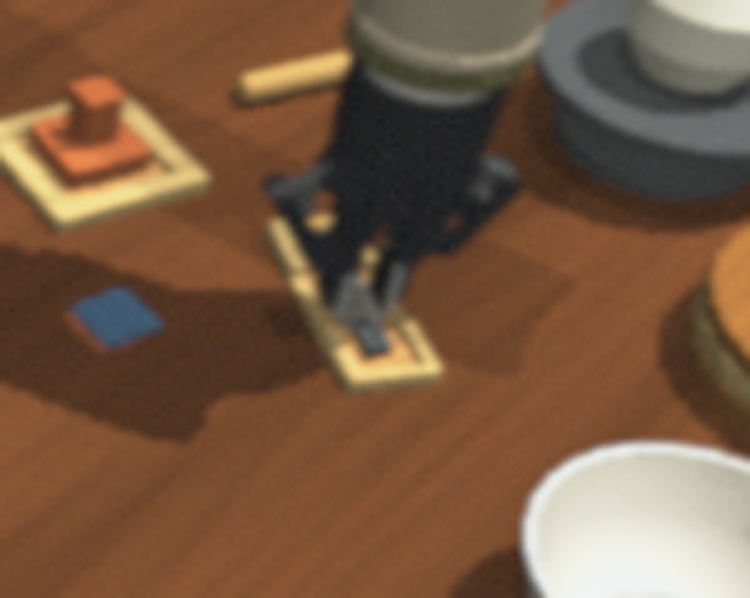

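```bash
python3 -m crank '[[[0,0,0.02,0,0,0,20],[0,0,0,0,0,0,24],[0,0,0,0,0,0,30],[0,0,0,0,0,0,36],[0,0,0,0,0,0,40],[0,0,0.2,0,0,0,40],[0,0,0.5,0,0,0,40],[0,0,0.8,0,0,0,40]]]'
python3 - <<'E'
from h import *
I,D=manip.camera('side'); cv2.imwrite('pics/s18.png',cv2.resize(I[140:270,280:430],None,fx=5,fy=4.6,interpolation=cv2.INTER_CUBIC))
E
```

```text
clock: 30.28
position: [0.6306, 0.2888, 0.1022]
ee_rot: [0.885, 0.465, -0.001, 0.0]
ft_force: [0.3, 0.4, -0.4]
grip_width: 0.473
```

View pics/s18.png

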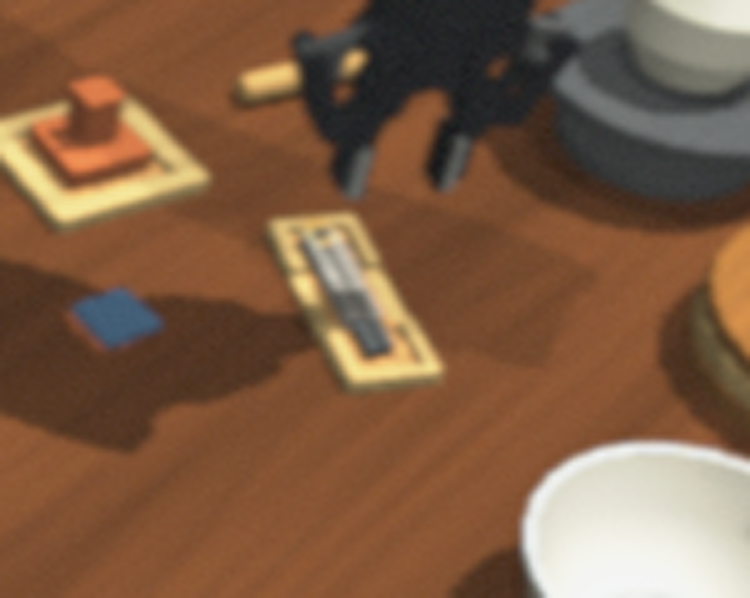

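The caliper appears folded and inside the slim tray. I move the arm aside to check everything from the top.

```bash
python3 -m crank '[[[-0.2,0,0.5,0,0,0,40],[-0.5,0.1,0.7,0,0,0,40],[-0.7,0.3,0.5,0,0,0,40],[-0.7,0.5,0.2,0,0,0,40],[-0.7,0.7,0,0,0,0,40],[-0.7,0.7,0,0,0,0,40],[-0.7,0.7,0,0,0,0,40],[-0.7,0.7,0,0,0,0,40]]]'
python3 -m crank '[[[-0.5,0.5,0,0,0,0,40],[-0.2,0.4,0,0,0,0,40],[0,0,0,0,0,0,40]]]'
python3 - <<'E'
from h import *
I,D=manip.camera('top'); np.savez('tf.npz',I=I,D=D); cv2.imwrite('pics/tf.png',cv2.resize(I[100:225,165:365],None,fx=4,fy=4,interpolation=cv2.INTER_CUBIC))
I2,D2=manip.camera('side'); np.savez('sf.npz',I=I2,D=D2); cv2.imwrite('pics/sf.png',cv2.resize(I2[130:330,190:410],None,fx=3,fy=3,interpolation=cv2.INTER_CUBIC))
C=cloud('top',D);H=cv2.cvtColor(I,cv2.COLOR_BGR2HSV)
def top(n,box,lo,hi):
    a,b,c,d=box;P=C[b:d,a:c];Q=P[(P[...,2]>lo)&(P[...,2]<hi)]; print(n,len(Q),np.median(Q,0).round(4),((Q[:,:2].max(0)+Q[:,:2].min(0))/2).round(4))
top('anvil handle',(310,118,340,150),.045,.08); top('stamp handle',(180,168,216,204),.045,.08); top('jar',(283,148,307,175),.045,.08)
E
```

```text
clock: 31.32
position: [0.3362, 0.5122, 0.2169]
ee_rot: [0.885, 0.465, 0.001, -0.001]
ft_force: [1.2, 0.2, -0.8]
grip_width: 0.467
clock: 31.7
position: [0.2936, 0.5667, 0.216]
ee_rot: [0.884, 0.467, 0.0, -0.0]
ft_force: [0.2, 0.2, 0.4]
grip_width: 0.469
anvil handle 56 [ 0.6353 -0.0938  0.0578] [ 0.6372 -0.0932]
stamp handle 69 [0.4407 0.2883 0.0577] [0.4414 0.2885]
jar 116 [ 0.5368 -0.0046  0.0571] [ 0.5382 -0.0036]
```

View pics/tf.png

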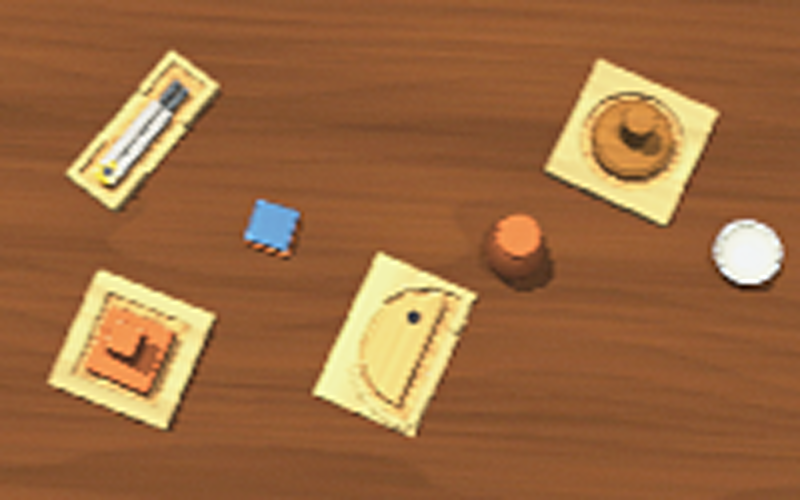

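View pics/sf.png

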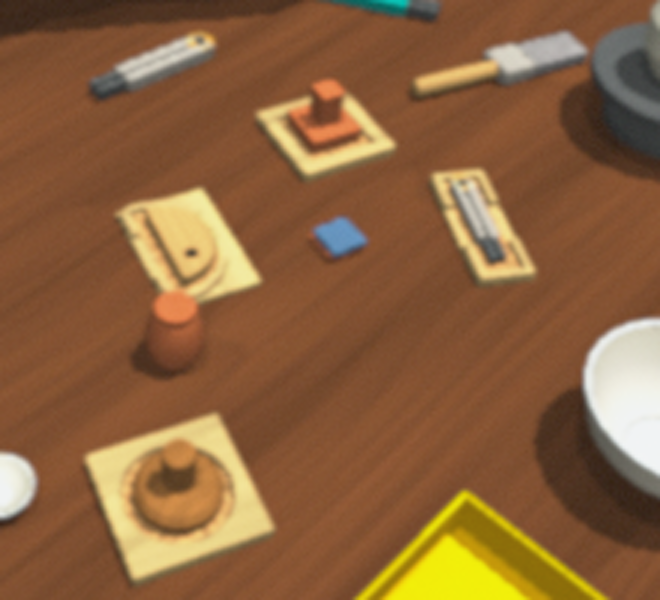

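```bash
python3 - <<'E'
from h import *
z=np.load('tf.npz');I=z['I'];C=cloud('top',z['D']);H=cv2.cvtColor(I,cv2.COLOR_BGR2HSV)
# caliper: white+dark pixels, z top .017
a,b,c,d=178,108,225,158; R=H[b:d,a:c]
m=cv2.inRange(R,(0,0,0),(180,75,255)); k,l,st,_=cv2.connectedComponentsWithStats(m); i=1+np.argmax(st[1:,4])
v,u=np.nonzero(cv2.morphologyEx((l==i).astype(np.uint8),cv2.MORPH_CLOSE,np.ones((3,3))))
X=ray('top',np.c_[u+a,v+b],.017)[:,:2]; r=cv2.minAreaRect(X.astype(np.float32)*1000); print('cal',np.round(r[0],1),np.round(r[1],1),r[2])
T=np.array([.624,.295]);th=np.radians(-34.5);ex=np.array([np.cos(th),np.sin(th)]);ey=np.array([-ex[1],ex[0]])
print('tray coords',((np.array(r[0])/1e3-T)@ex*1000).round(1),((np.array(r[0])/1e3-T)@ey*1000).round(1),'ext x',((X-T)@ex*1000).min().round(1),((X-T)@ex*1000).max().round(1))
P=C[v+b,u+a]; t=(P[:,:2]-T)@ex; print('z by t',[(round(q*1000),P[(t>q-.02)&(t<=q+.02),2].mean().round(4)) for q in(-.04,0,.04)])
# width near tips vs near pivot: 
s=(X-T)@ey; t=(X-T)@ex
for q in(-.03,0,.025,.045):
    k=abs(t-q)<.006; print('w at',q,s[k].min().round(4),s[k].max().round(4))
# rib: heights around and dark hole position
T=np.array([.461,.086]);th=np.radians(-20.9);ex=np.array([np.cos(th),np.sin(th)]);ey=np.array([-ex[1],ex[0]])
G=C[160:215,235:292]; g=(G[...,:2]-T)
for x,y in((-.025,0),(0,0),(.025,0),(0,-.015),(0,.015)):
    k=np.hypot(g@ex-x,g@ey-y)<.008; print('rib z',x,y,G[k][:,2].mean().round(4),k.sum())
cv2.imwrite('pics/rib.png',cv2.resize(I[160:215,235:292],None,fx=10,fy=10,interpolation=cv2.INTER_NEAREST))
for x,y in((0,-23),(0,23),(30,-23),(-30,-23),(0,0)): print((x,y),((proj('top',[*(T+ex*x/1e3+ey*y/1e3),.019])[0]-[235,160])*10).round())
for x,y in((0,-31),(0,31)): print('rec',(x,y),((proj('top',[*(T+ex*x/1e3+ey*y/1e3),.011])[0]-[235,160])*10).round())
E
```

```text
cal [621.5 294.1] [21.7 95.6] 55.01616287231445
tray coords -1.6 -2.1 ext x -49.4 46.3
z by t [(-40, np.float64(0.0151)), (0, np.float64(0.0149)), (40, np.float64(0.0138))]
w at -0.03 -0.0128 0.0085
w at 0 -0.013 0.0087
w at 0.025 -0.01 0.0064
w at 0.045 -0.0094 0.0049
rib z -0.025 0 0.0177 21
rib z 0 0 0.0183 21
rib z 0.025 0 0.0175 18
rib z 0 -0.015 0.0181 21
rib z 0 0.015 0.0188 20
(0, -23) [350. 279.]
(0, 23) [214. 219.]
(30, -23) [390. 193.]
(-30, -23) [311. 366.]
(0, 0) [282. 249.]
rec (0, -31) [373. 295.]
rec (0, 31) [191. 215.]
```

View pics/rib.png

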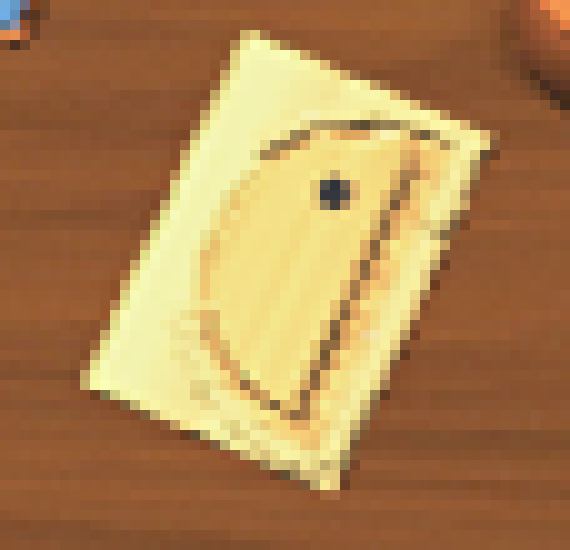

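All four tools check out:
- **Anvil:** about 1 mm off its tray centre.
- **Stamp:** about 4 mm off.
- **Rib:** its edge falls where expected. Its top reads 17.5 to 19 mm everywhere, so it is flat on the floor.
- **Caliper:** about 3 mm off, 22 mm wide along its body, so it is folded, with its top near 15 mm.
- **Jar:** moved by less than 1.5 mm, which is within measurement noise.

The arm touches nothing, so I hand in.

```bash
python3 - <<'E'
from workcell import manip
print(manip.hand_in())
E
```

```text
the job is handed in; nothing more can be done
None
```

I put all four tools in their matching trays and handed the job in at about 32 s of the 131 s allowed; no verdict was reported. The order was anvil, stamp, rib, caliper. I folded the caliper by closing the gripper across both legs, then set it in the slim tray.

**Last checks:**
- **Anvil and stamp:** about 1 mm and 4 mm off their tray centres.
- **Rib:** flat, with its straight edge on the right side and a few millimetres off at most.
- **Caliper:** folded, at 22 mm measured width. It is about 3 mm off centre and lines up with its tray within 1°.
- **Jar:** upright, and unmoved within measurement noise (under about 1.5 mm).
- **Arm:** well clear of everything.

**Readings that disagreed:**
- Pressing the caliper to the tray floor briefly showed about 18 N up and 11 N sideways, but it lay flat once released.
- The caliper's top read about 15 mm by depth, against 17 mm expected. The depth camera was off by a few millimetres on other points too.
- The caliper's visible length measured 96 mm rather than 104 mm, because the colour mask left out part of the brass pivot end.

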